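# Hold the label printer's roll holders open for a new roll

## Robot

A 7-joint arm with a two-finger parallel gripper is mounted at the origin on the work surface. World frame = base frame: x ahead of the robot, y to its left, z up, the work surface at z = 0. Lengths are in mm, angles in rad, forces in N, time in s.
With the tool pointing down it reaches from about 425 to 925 mm from the base axis. Payload 6.8 kg.
Tool frame: the origin (TCP) lies between the finger pads, 19 mm behind the fingertips; this is the grasp point; z points along the fingers, y is the line along which they close (so a half turn about z gives the same grasp; the last joint's range is limited). The gripper opens to 85 mm and grips with 20 to 120 N. Pads are 22 mm wide; open, the fingers measure 114 mm over their backs; the gripper's body (76 mm by 85 mm) begins 54 mm behind the grasp point. The pads swing forward as they close: fully open they stand 13 mm farther back than shut.
Start: joints at [1.165, 0.477, 0.022, 1.555, -0.011, 1.109, -0.083], TCP at [198.065, -645.304, 250.008] pointing down, gripper open.
Joint ranges: [-2.96, 2.96], [-0.34, 2.1], [-1.41, 1.46], [0.24, 2.44], [-1.37, 4.51], [0.17, 1.92], [-2.96, 2.96]. Speed limits (rad/s): [2.39, 2.39, 3.14, 3.14, 3.14, 3.14, 3.14].

## Interface

Orientations are given as a unit quaternion [x, y, z, w].
In Python, from workcell import bot gives the robot as it stands.
- The arm moves only by the shell command python3 -m crank 'ROWS'. ROWS is JSON, a list of rows, each a list of 7 numbers: the shift along the world's x, y, z in mm, then the turn, a rotation vector about the world's x, y, z in degrees, then the opening, from -1 (shut) to 1 (fully open). In form: [[x, y, z, rx, ry, rz, gripper], ...]. A call has 1 to 12 rows; each row shifts and turns the commanded pose from where the row before left it; what a row does not reach is not made up. A row lasts 1/8 s, in which the tool goes at most 62.5 mm and 10.7 degrees, less where a joint would pass 70% of its speed; a pose out of reach is approached as far as the arm can. A call with a gripper value outside its range is refused whole. The fingers move at their own pace and stop on an object; the grip force is fixed at half the most. Time passes only in rows, so rows that do not move let the fingers close. It gives the time, the measured TCP pose, the force, the opening and the grip force at its end, in the units of the state.
- bot.state(): the state, without advancing time (a new reading comes with each control period).
- bot.grab_frame(name): name is "side" or "top" or "wrist"; returns the picture (480x640x3 uint8, red, green, blue); there is no depth.
- bot.camera_model(name): a dict with "camera_matrix" (3x3 intrinsics, pixels), "R" (3x3) and "t" (3): a world point X has camera coordinates R X + t; the wrist camera has in their place "tool_from_camera" (4x4, takes a point from camera to tool coordinates, whose origin is the TCP and whose axes are the flange's). Camera axes: x right, y down, z forward; pixel columns grow to the right and rows downward; lengths in mm; the calibration is good to about 2 mm. A picture is of the moment at which its call begins: read the wrist's pose just before it. camera_model takes no time and is no camera call.
- bot.sign_off(): hands the job in; it is judged then, once.
The state is a dict: "time": time; "qpos": joint angles; "qd": joint speeds; "effort": joint torques, N m; "tool_pos": TCP position; "tcp_rot": TCP orientation; "ft_force": force on the tool from outside, world axes, zero at the start; "torque": the same for the moment, N m; "width": finger opening in mm; "grasp_force": force on a finger pad.
Only numpy, scipy, OpenCV 4.12 (cv2) and the standard library are available. Lean on these libraries where they do the work, as an engineer would, in place of code of your own. Each camera call takes 0.05 s, during which the arm holds its last target. There are 200 camera calls.

## Task

The label printer has run out: lift its cover right back until it stays open by itself, then take the spring-loaded roll holder by its upright finger tab and pull it outward until its pointer lines up with the line on the width index clip. Finish while still holding it right there, not letting it spring back, with your fingers out of the space between the two holders, so that I can drop the new roll in. Leave the carton, tape roll and stapler beside the printer where they are.

Things in the scene. Friction and masses are not known exactly. Their poses are not given: they have to be found in the camera images.
- printer: Desktop label printer, grey plastic, 220 deep x 220 wide x 170 mm high when shut; it stands firmly. Origin: centre of its underside. Its own -x is the front, +x the back, y runs across its width (the roll's axis), z up. Under the cover: a roll well between side walls 100 mm high, and a front deck 100 mm up that carries the scale.
- cover (a joint): Hinge of the cover, a hollow clamshell of 0.2 to 0.37 kg, in rad: 0 shut, about 1.7 right back against its stop. The hinge axis runs along the printer's y through (85, any, 101) mm in the printer's frame; as it opens the front edge goes up and back. Let go below about 0.9 it falls shut, above about 1.3 it falls back to the stop and stays there.
- cover_tab (a point): Grip point of the lifting tab at the middle of the cover's front edge: 24 mm wide (along the printer's y), 10 mm thick, sticking out 35 mm. The point is at mid-thickness, 22 mm out from the edge, 217 mm from the hinge; shut, 106 mm above the table. Behind it the cover rises at 35 degrees. Pinched across its width, the tab can swivel between the fingers as the cover turns.
- holder_near: Roll holder on the printer's +y side, nearer the robot, black. Origin: middle of its upright finger tab, 8 mm thick (along y), 26 mm wide (x), from 38 mm below to 20 mm above the origin. At its foot an arm runs 34 mm inward to a 60 mm disc. At rest at (-10, 66, 140) mm in the printer's frame; slides outward (+y) up to 46 mm against a spring, 6 N growing to 11 N; let go, it returns.
- holder_far: The other roll holder, its mirror image on the printer's -y side; at rest at (-10, -66, 140) mm. A gear links the two: when either is pulled outward the other moves outward just as far.
- pointer_tip (a point): Tip of the pointer, a thin arm with a white line on top that goes forward from holder_near to the scale on the front deck; it moves with holder_near. At rest at (-80, +54, 103.5) mm in the printer's frame.
- width_index: Width index: small grey clip (16 x 7 x 5 mm, a white line along x across its top) fixed on the scale on the front deck, 18 to 38 mm farther out (printer's +y) than the resting pointer. Origin: centre of its underside, under its line; axes parallel to the printer's. The holder is at the mark when the pointer tip has the same y as this origin.
- tape_roll: Brown roll of packing tape lying flat, 104 mm across, 48 mm high, in front of the printer. Origin: centre of its underside. Not to be disturbed.
- stapler: Desk stapler, black and steel, 145 x 36 x 60 mm, beside the printer's -y side. Origin: centre of its underside. Not to be disturbed.
- carton: Small taped carton, 150 x 200 x 100 mm, behind the printer. Origin: centre of its underside. Not to be disturbed.

How it is judged:
By the outcome, as a careful person would: the job done as asked, in the order asked, and still so for the second after the job is handed in, while the arm keeps its last pose, push and grip.
It also fails if it takes over 51 s, if anything falls off the work surface, if the arm or the gripper's body presses on something with over 40 N, if the wrist force passes 120 N, or if a joint passes its speed limit or range.

## Working session

There is one attempt and no reset: what is moved stays moved. The work goes in short steps, Python scripts to look and compute and a shell command to move; the robot and the scene stay as the last step left them, time stands still between calls to the robot, and variables do not carry over. Pictures are saved under pics/ and viewed, at most 10 in all, crops included, and the job is handed in when it is done.

```bash
mkdir -p pics; ls
python3 - <<'E'
from workcell import bot
import cv2,numpy as np
a=bot.grab_frame("side");b=bot.grab_frame("top")
cv2.imwrite("pics/s0.png",a[:,:,::-1]);cv2.imwrite("pics/t0.png",b[:,:,::-1])
for n in("side","top","wrist"):
  print({k:np.round(v,3).tolist() for k,v in bot.camera_model(n).items()})
s=bot.state();print(s)
E
```

```text
pics
{'camera_matrix': [[549.988, 0.0, 320.349], [0.0, 549.988, 238.853], [0.0, 0.0, 1.0]], 'R': [[0.993, -0.115, 0.013], [-0.055, -0.565, -0.823], [0.102, 0.817, -0.568]], 't': [-585.8, 154.047, 887.336]}
{'camera_matrix': [[556.354, 0.0, 317.243], [0.0, 556.354, 236.739], [0.0, 0.0, 1.0]], 'R': [[0.016, -1.0, -0.011], [-0.998, -0.015, -0.065], [0.065, 0.012, -0.998]], 't': [68.986, 600.343, 1231.032]}
{'camera_matrix': [[375.738, 0.0, 316.58], [0.0, 375.738, 234.285], [0.0, 0.0, 1.0]], 'tool_from_camera': [[0.001, -0.951, -0.31, 79.764], [1.0, 0.001, 0.0, 0.66], [-0.0, -0.31, 0.951, -123.238], [0.0, 0.0, 0.0, 1.0]]}
{'time': 0.1, 'qpos': array([ 1.16488355,  0.47769344,  0.02234199,  1.55633556, -0.01149651,
        1.1093045 , -0.08310789]), 'qd': array([-0.00014403, -0.0011713 , -0.00156597, -0.00242746,  0.00125935,
       -0.00057973,  0.00031427]), 'effort': array([ 4.81658863e-03, -5.97759640e+01,  1.61373328e+00, -2.81955689e+01,
        1.28504485e-02,  5.02925541e-03,  2.22409142e-05]), 'tool_pos': array([ 197.91135843, -644.81517971,  249.14618111]), 'tcp_rot': array([ 9.88932520e-01,  1.48363809e-01, -1.78162783e-04, -7.86411615e-04]), 'ft_force': array([-0.124763  ,  0.03043041, -0.306507  ]), 'torque': array([-0.04451936,  0.02293603, -0.0272295 ]), 'grasp_force': 0.0, 'width': 85.5020335592996}
```

View pics/s0.png

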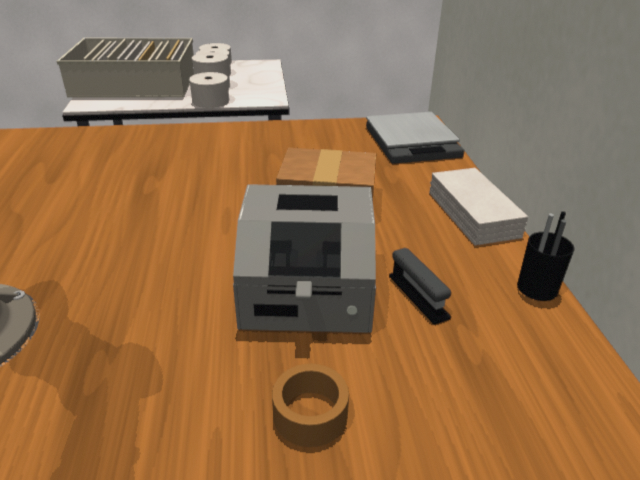

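View pics/t0.png

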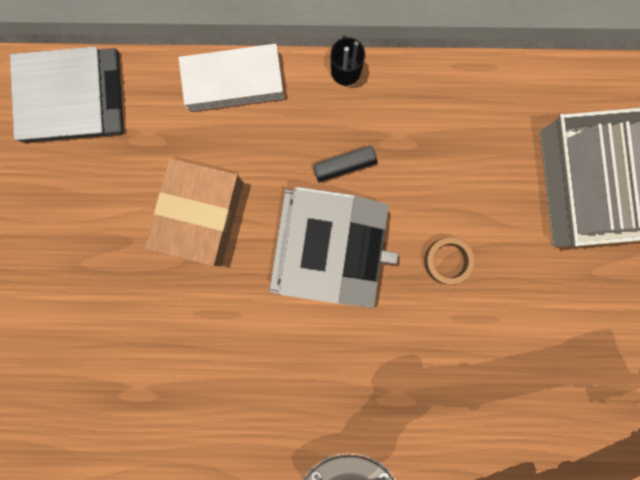

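The side view shows the tab at about (304,289), and the printer's front bottom corners at about (238,327) and (373,329). In the top view the tab tip is at about (397,259). The front faces world -y and the printer's +y side faces the robot.

```bash
cat > h.py <<'E'
import cv2,numpy as np
from workcell import bot
def ray(n,uv):
    m=bot.camera_model(n);R=np.array(m["R"]);t=np.array(m["t"]);K=np.array(m["camera_matrix"])
    return -R.T@t, R.T@np.linalg.solve(K,[uv[0],uv[1],1.])
def onz(n,uv,z):
    o,d=ray(n,uv);return o+d*(z-o[2])/d[2]
def tri(u1,u2,n1="side",n2="top"):
    o,d=ray(n1,u1);p,e=ray(n2,u2)
    s=np.linalg.lstsq(np.c_[d,-e],p-o,rcond=None)[0]
    a,b=o+s[0]*d,p+s[1]*e;return (a+b)/2,np.linalg.norm(a-b)
def proj(n,X):
    m=bot.camera_model(n);c=np.array(m["R"])@X+np.array(m["t"]);q=np.array(m["camera_matrix"])@c;return q[:2]/q[2]
E
python3 - <<'E'
from h import *
for n in("side","top"):
    im=cv2.imread(f"pics/{n[0]}0.png");hsv=cv2.cvtColor(im,cv2.COLOR_BGR2HSV)
    m=(hsv[...,1]<70).astype(np.uint8)
    num,l,st,c=cv2.connectedComponentsWithStats(m)
    k=l[270,250] if n=="side" else l[270,345]
    cs=cv2.findContours((l==k).astype(np.uint8),0,2)[0];ct=max(cs,key=cv2.contourArea)
    print(n,st[k],cv2.approxPolyDP(ct,3,True)[:,0].tolist())
    # bright tab
    x0,y0,x1,y1=(290,275,320,305) if n=="side" else (378,245,405,272)
    print(im[y0:y1:2,x0:x1:2].mean(2).astype(int))
E
```

```text
side [  234   185   142   147 19749] [[248, 185], [238, 219], [234, 263], [238, 328], [370, 331], [375, 288], [370, 187]]
[[ 42  41  37  38  36  37  35  38  35  34  34  31  32  32  32]
 [ 64  65  65  65  64  62  63  64  65  65  62  63  63  63  66]
 [ 62  64  66  63  62  61  64  63  63  63  63  64  64  64  63]
 [ 64  63  63  74 120 121 120 121 120 119 110  66  63  63  64]
 [ 64  63  63  86 140 141 141 139 140 140 132  69  65  62  64]
 [ 44  45  44  87 142 141 141 142 140 141 131  61  54  55  60]
 [ 55  56  55 100 140 141 140 141 141 140 127  58  50  42  43]
 [ 62  61  61 120 142 141 141 141 142 141 125  62  61  61  62]
 [ 13  15  25 123 142 142 141 141 142 140 123  39  27  28  36]
 [ 21  17  25 124 142 141 141 141 141 141 119  30  14  15  15]
 [ 61  59  60 112 124 124 126 127 127 128 109  54  50  54  52]
 [ 61  62  63  69  76  74  76  78  77  78  67  58  60  62  63]
 [ 64  63  63  60  60  59  57  59  60  59  58  59  59  60  62]
 [ 64  63  64  63  65  63  60  59  59  60  60  61  58  59  64]
 [ 62  62  62  62  64  63  63  59  59  59  58  59  58  60  63]]
top [  270   187   128   120 115
[... 251 characters left out ...]
3  72  74 103 137 136 136 136 136 137 136 137 137]
 [ 35  75 143 154 148 149 137 128 132 134 134 134 134 134]
 [ 35  84 174 187 184 182 176 171 168 156 129 135 133 134]
 [ 39  93 181 189 188 186 184 182 181 170 126 132 133 135]
 [ 49 109 184 189 189 187 187 184 183 167  97 117 132 134]
 [ 53 125 187 191 190 189 187 187 185 157  90 131 141 140]
 [ 54  99 139 156 164 169 178 184 181 148  86 132 141 141]
 [ 63  79  81  83  85  93 108 115 121 106  83 130 137 138]
 [ 70  79  79 111 117 115 107  89  88  88  99 129 132 133]
 [ 75  77  82 124 131 132 132 129 128 128 129 132 129 131]
 [ 77  78  82 127 133 135 135 134 133 133 134 134 133 134]
 [ 78  74  92 128 132 130 132 131 130 131 133 131 132 133]]
```

Run:
```python
from h import *
np.set_printoptions(precision=1,suppress=True)
A=onz("side",(238,328.5),0);B=onz("side",(370.5,331),0);print("front bottom corners",A,B,np.linalg.norm(A-B))
d=B-A;ax=-d/np.linalg.norm(d) # printer +y: from far(B) to near(A)
print("near?",A,B)
for n,t,b in(("side",(303.7,295),(304.7,281)),("top",(397,258),(381.5,255.5))):
    T=onz(n,t,111);Q=onz(n,b,111);print(n,"tip",T,"base",Q,np.linalg.norm(T-Q))
# cover top outline from top view: near/far front corners (z~111?), back edges
for uv in((387,205),(374,306),(270,291),(285,190)):print("top corner z100",onz("top",uv,100))
```

```text
front bottom corners [449.3 -32.4   0. ] [665.9 -60.4   0. ] 218.42120706150985
near? [449.3 -32.4   0. ] [665.9 -60.4   0. ]
side tip [553.4 -88.6 111. ] base [557.9 -56.3 111. ] 32.637004755031
top tip [551.6 -88.9 111. ] base [556.3 -56.7 111. ] 32.519611165911556
top corner z100 [663.3 -68.5 100. ]
top corner z100 [451.1 -43.1 100. ]
top corner z100 [478.6 174.6 100. ]
top corner z100 [692.1 147.4 100. ]
```

```bash
python3 -m crank '[[27,44,0,0,0,5.4,1],[27,44,0,0,0,5.4,1],[27,44,0,0,0,5.4,1],[27,44,0,0,0,5.4,1],[27,44,0,0,0,5.4,1],[27,44,0,0,0,5.4,1],[27,44,0,0,0,5.4,1],[27,44,0,0,0,5.4,1],[27,44,0,0,0,5.4,1],[27,44,0,0,0,5.4,1],[27,44,0,0,0,5.4,1],[27,44,0,0,0,5.4,1]]'
python3 - <<'E'
from workcell import bot
s=bot.state();print(s["qpos"].round(2),s["tool_pos"],s["tcp_rot"])
E
```

```text
time: 1.6
tool_pos: [522.5, -116.0, 249.8]
tcp_rot: [0.755, 0.656, -0.0, -0.0]
ft_force: [1.2, -0.8, 0.0]
width: 85.5
grasp_force: 0.0
[ 0.5   0.29 -0.47  1.86  0.15  1.03 -0.18] [ 522.50142665 -115.95571998  249.81833098] [ 7.54576954e-01  6.56211539e-01 -1.81769950e-04 -5.42927780e-05]
```

```bash
python3 -m crank '[[16,20,-30,0,0,0.5,1],[16,20,-30,0,0,0,1],[0,0,0,0,0,0,1],[0,0,0,0,0,0,1]]'
python3 - <<'E'
from h import *
from scipy.spatial.transform import Rotation as Ro
s=bot.state();im=bot.grab_frame("wrist");cv2.imwrite("pics/w1.png",im[:,:,::-1])
m=bot.camera_model("wrist");T=np.array(m["tool_from_camera"]);R=Ro.from_quat(s["tcp_rot"]).as_matrix()
for X in([552.5,-88.75,111],[554.2,-75.9,111],[557,-56.5,111]):
    p=R.T@(np.array(X)-s["tool_pos"]);c=T[:3,:3].T@(p-T[:3,3]);q=np.array(m["camera_matrix"])@c;print(q[:2]/q[2])
print(s["tool_pos"],s["tcp_rot"])
E
```

```text
time: 2.1
tool_pos: [553.9, -78.1, 190.3]
tcp_rot: [0.753, 0.658, -0.0, 0.0]
ft_force: [0.4, -0.6, 0.3]
width: 85.2
grasp_force: 0.0
[315.71922734 272.77464948]
[315.66251976 252.10457579]
[315.98606587 219.34473226]
[553.89598471 -78.0588479  190.32848547] [ 7.52829074e-01  6.58216019e-01 -2.29105643e-04  7.69816837e-05]
```

View pics/w1.png

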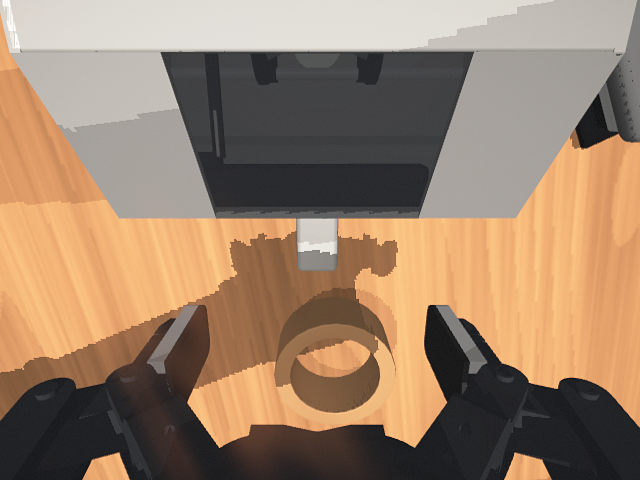

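The wrist view shows the tab at columns 297–338, rows 218–270. That matches the prediction of (316, 219–273), so I descend and close.

```bash
python3 -m crank '[[0,2,-30,0,0,0,1],[0,0,-30,0,0,0,1],[0,0,-26,0,0,0,1],[0,0,0,0,0,0,-1],[0,0,0,0,0,0,-1],[0,0,0,0,0,0,-1],[0,0,0,0,0,0,-1],[0,0,0,0,0,0,-1],[0,0,0,0,0,0,-1]]'
```

```text
time: 3.28
tool_pos: [554.4, -75.5, 105.5]
tcp_rot: [0.753, 0.658, 0.0, 0.001]
ft_force: [-3.4, -0.0, 7.6]
width: 23.3
grasp_force: 58.6
```

```bash
python3 -m crank '[[0.1,1,16.7,0,0,0,-1],[0.4,3.3,21.4,0,0,0,-1],[0.7,5.4,21,0,0,0,-1],[0.9,7.3,20.4,0,0,0,-1],[1.2,9.4,19.5,0,0,0,-1],[1.4,11.2,18.5,0,0,0,-1]]'
```

```text
time: 4.03
tool_pos: [559.5, -37.0, 223.1]
tcp_rot: [0.752, 0.659, 0.001, 0.001]
ft_force: [6.5, 2.5, -6.0]
width: 22.6
grasp_force: 60.0
```

```bash
python3 -m crank '[[1.7,13,17.3,0,0,0,-1],[1.9,14.7,15.9,0,0,0,-1],[2.1,16.2,14.3,0,0,0,-1],[2.3,17.5,12.6,0,0,0,-1],[2.4,18.6,10.8,0,0,0,-1],[2.5,19.6,8.9,0,0,0,-1]]'; python3 -m crank '[[2.6,20.3,6.8,0,0,0,-1],[2.7,21,4.7,0,0,0,-1],[2.7,21.3,2.7,0,0,0,-1],[0,0,0,0,0,0,-1]]';python3 - <<'E'
from h import *
cv2.imwrite("pics/s2.png",bot.grab_frame("side")[:,:,::-1]);print(bot.state()["qpos"].round(2))
E
```

```text
time: 4.78
tool_pos: [572.6, 61.6, 302.2]
tcp_rot: [0.753, 0.658, 0.0, 0.001]
ft_force: [9.7, -2.5, -10.4]
width: 22.7
grasp_force: 61.0
time: 5.28
tool_pos: [581.1, 125.1, 316.6]
tcp_rot: [0.752, 0.659, 0.001, 0.001]
ft_force: [7.1, -1.8, -2.8]
width: 22.9
grasp_force: 64.1
[ 0.12  0.34 -0.56  1.65  0.19  1.21 -0.62]
```

View pics/s2.png

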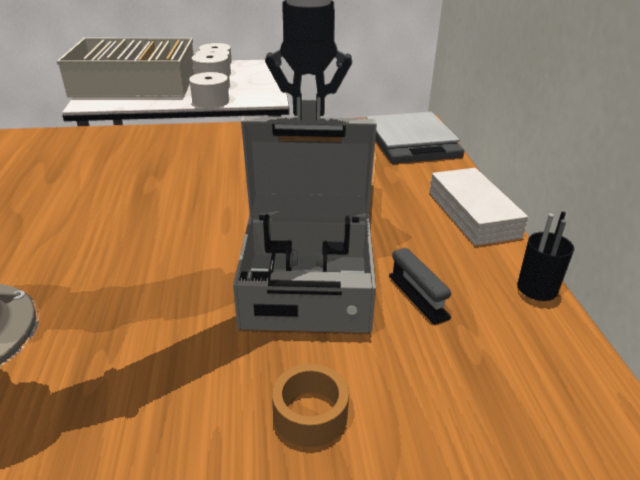

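The cover stands upright at about 1.5 rad, still gripped. I'll ease it to about 1.65, release, and retreat upward.

```bash
python3 -m crank '[[1.4,10.8,0.4,0,0,0,-1],[1.4,10.8,0,0,0,0,-1],[1,8,-0.5,0,0,0,-1],[0,0,0,0,0,0,-1],[0,0,0,0,0,0,1],[0,0,0,0,0,0,1],[0,0,0,0,0,0,1],[0,0,0,0,0,0,1],[0,0,30,0,0,0,1],[0,0,40,0,0,0,1],[0,-30,20,0,0,0,1],[0,-50,0,0,0,0,1]]'
python3 - <<'E'
from h import *
cv2.imwrite("pics/s3.png",bot.grab_frame("side")[:,:,::-1]);
cv2.imwrite("pics/t3.png",bot.grab_frame("top")[:,:,::-1])
a=cv2.imread("pics/s3.png")[100:340,220:420];b=cv2.imread("pics/t3.png")[170:330,250:450]
cv2.imwrite("pics/c3.png",np.hstack([cv2.resize(a,(400,480),interpolation=2),cv2.resize(b,(400,320),interpolation=2)[[*range(320)]+[319]*160]]))
E
```

```text
time: 6.82
tool_pos: [583.8, 75.9, 407.7]
tcp_rot: [0.751, 0.66, 0.002, 0.001]
ft_force: [0.3, -0.6, -0.5]
width: 85.5
grasp_force: 0.0
```

View pics/c3.png

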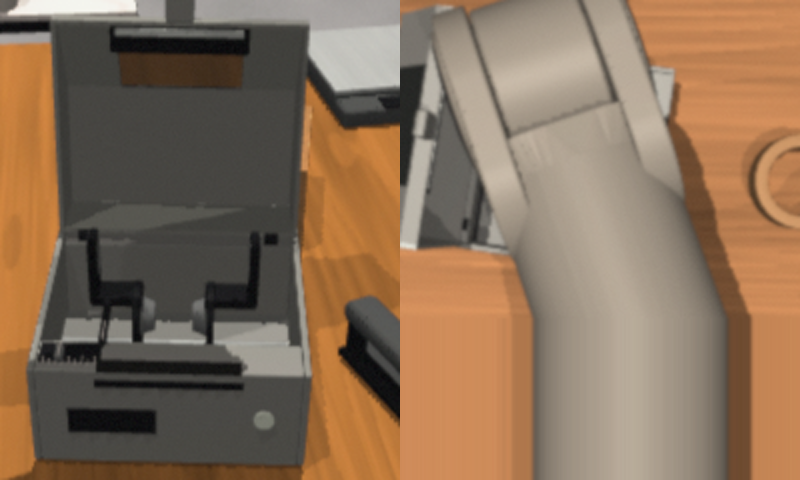

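The cover stays back against its stop. The near holder's finger tab is visible with its top at about side (264,217), and the scale and pointer are at about (250–270,275). I'll turn the wrist 90° so I can pinch the holder tab across its x-width, which keeps the fingers out of the roll space.

```bash
python3 -m crank '[[-11.5,-2.6,-12,0,0,10,1],[-11.5,-2.6,-12,0,0,10,1],[-11.5,-2.6,-12,0,0,10,1],[-11.5,-2.6,-12,0,0,10,1],[-11.5,-2.6,-12,0,0,10,1],[-11.5,-2.6,-12,0,0,10,1],[-11.5,-2.6,-12,0,0,10,1],[-11.5,-2.6,-12,0,0,10,1],[-11.5,-2.6,-12,0,0,10,1],[0,0,0,0,0,0,1]]'
cat > w.py <<'E'
from h import *
from scipy.spatial.transform import Rotation as Ro
def snap(n):
    s=bot.state();im=bot.grab_frame("wrist");cv2.imwrite(f"pics/{n}.png",im[:,:,::-1])
    return s
def wray(s,uv):
    m=bot.camera_model("wrist");T=np.array(m["tool_from_camera"]);R=Ro.from_quat(s["tcp_rot"]).as_matrix()
    o=R@T[:3,3]+s["tool_pos"];d=R@T[:3,:3]@np.linalg.solve(np.array(m["camera_matrix"]),[uv[0],uv[1],1.])
    return o,d
def wz(s,uv,z):
    o,d=wray(s,uv);return o+d*(z-o[2])/d[2]
def wproj(s,X):
    m=bot.camera_model("wrist");T=np.array(m["tool_from_camera"]);R=Ro.from_quat(s["tcp_rot"]).as_matrix()
    c=T[:3,:3].T@(R.T@(np.array(X)-s["tool_pos"])-T[:3,3]);q=np.array(m["camera_matrix"])@c;return q[:2]/q[2]
C=np.array([571,54.5,0]);ux=np.array([.128,.9918,0]);uy=np.array([-.9918,.128,0])
def P(x,y,z):return C+x*ux+y*uy+np.array([0,0,z])
def inv(X):
    d=np.array(X)-C;return np.array([d@ux,d@uy,d[2]])
E
python3 - <<'E'
from w import *
import pickle
s=snap("w4");pickle.dump(s,open("w4.pkl","wb"))
print(s["qpos"].round(2),s["tool_pos"],s["tcp_rot"].round(3))
for p in((-10,66,160),(-80,54,103.5),(-80,72,105),(-80,92,105)):print(p,P(*p),wproj(s,P(*p)),proj("side",P(*p)))
E
```

```text
time: 8.18
tool_pos: [478.9, 50.5, 296.7]
tcp_rot: [0.067, 0.998, -0.0, -0.001]
ft_force: [0.8, 0.3, 1.2]
width: 85.4
grasp_force: 0.0
[ 0.46  0.19 -0.78  1.9   0.14  1.11  1.07] [478.89246748  50.5160625  296.73595857] [ 0.067  0.998 -0.    -0.001]
(-10, 66, 160) [504.2612  53.03   160.    ] [325.23731713 258.81066206] [265.46548899 217.13993076]
(-80, 54, 103.5) [507.2028 -17.932  103.5   ] [245.85210079 248.24592184] [270.41916481 271.42386506]
(-80, 72, 105) [489.3504 -15.628  105.    ] [244.22624623 229.59617225] [258.94181864 270.46102711]
(-80, 92, 105) [469.5144 -13.068  105.    ] [242.70068193 207.45251094] [246.23178493 270.22794354]
```

View pics/w4.png

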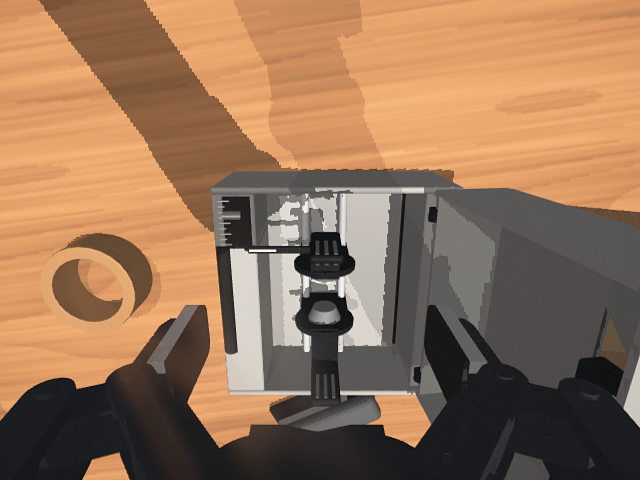

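Predicted points match the image: the holder tab is at about (325,245–258) and the pointer tip at about (247,249). The index clip is near (230,215). I'll zoom in on the scale.

Run:
```python
import cv2
a=cv2.imread("pics/w4.png")[190:270,205:355];cv2.imwrite("pics/c4.png",cv2.resize(a,None,fx=5,fy=5,interpolation=0))
```

```text
(no output)
```

View pics/c4.png

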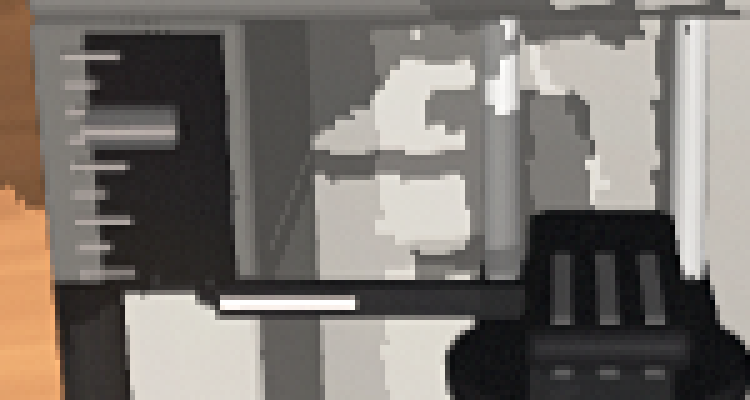

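Run:
```python
from w import *
import pickle
np.set_printoptions(precision=1,suppress=True)
s=pickle.load(open("w4.pkl","rb"))
print("clip line",inv(wz(s,(231,215.8),105.3)),inv(wz(s,(238.5,215.8),105.3)))
print("ptr line",inv(wz(s,(250,250.2),103.5)),inv(wz(s,(275,250.2),103.5)))
print("tab outer-face top edge",inv(wz(s,(325.5,254.5),160)),inv(wz(s,(325.5,232),125)))
```

```text
clip line [-90.6  84.7 105.3] [-84.1  84.7 105.3]
ptr line [-76.4  52.1 103.5] [-53.9  52.  103.5]
tab outer-face top edge [ -9.8  69.4 160. ] [ -9.   75.8 125. ]
```

Measured pull: about 32.5 mm. The grasp puts the TCP 10 mm outside the tab centre, tilted 12° so the gripper body leans outward.

```bash
python3 -m crank '[[3.1,0.8,-25,-0.4,-3,0,1],[3.1,0.8,-25,-0.4,-3,0,1],[3.1,0.8,-25,-0.4,-3,0,1],[3.1,0.8,-25,-0.4,-3,0,1],[3,0.6,-25,0,0,0,1],[0,0,-23.7,0,0,0,1],[0,0,0,0,0,0,1]]'
python3 - <<'E'
from w import *
s=bot.state();print(s["qpos"].round(2),inv(s["tool_pos"]),s["ft_force"].round(1), Ro.from_quat(s["tcp_rot"]).as_matrix().round(3).tolist())
E
```

```text
time: 9.1
tool_pos: [495.2, 54.8, 147.8]
tcp_rot: [0.067, 0.992, -0.007, 0.104]
ft_force: [-0.4, 0.1, -0.1]
width: 85.0
grasp_force: 0.0
[ 0.3   0.31 -0.67  2.17  0.52  0.6   0.69] [ -9.40233143  75.26530505 147.80965306] [-0.4  0.1 -0.1] [[-0.969, 0.135, 0.206], [0.132, 0.991, -0.028], [-0.207, 0.001, -0.978]]
```

```bash
python3 -m crank '[[0,0,0,0,0,0,-1],[0,0,0,0,0,0,-1],[0,0,0,0,0,0,-1],[0,0,0,0,0,0,-1],[0,0,0,0,0,0,-1],[0,0,0,0,0,0,-1],[0,0,0,0,0,0,-1]]' && python3 -m crank '[[-4,0.5,0,0,0,0,-1],[-4,0.5,0,0,0,0,-1],[-4,0.5,0,0,0,0,-1],[0,0,0,0,0,0,-1]]';  python3 - <<'E'
from w import *
s=snap("w5");print(s["qpos"].round(2),inv(s["tool_pos"]))
print(wproj(s,P(-80,65,103.5)),wproj(s,P(-88,86,105)))
E
```

```text
time: 9.98
tool_pos: [495.9, 55.4, 149.7]
tcp_rot: [0.066, 0.992, -0.006, 0.106]
ft_force: [-2.1, 1.6, 6.8]
width: 24.6
grasp_force: 58.6
time: 10.48
tool_pos: [485.3, 56.8, 149.8]
tcp_rot: [0.066, 0.992, -0.006, 0.107]
ft_force: [6.8, 2.0, -4.5]
width: 24.7
grasp_force: 59.5
[ 0.3   0.29 -0.68  2.19  0.52  0.58  0.68] [ -8.69981026  85.23991656 149.81957435]
[177.89857548 295.9077222 ] [151.82904967 263.92235733]
```

```bash
python3 -m crank '[[-4,0.5,0,0,0,0,-1],[-4,0.5,0,0,0,0,-1],[-4,0.5,0,0,0,0,-1],[-4,0.5,0,0,0,0,-1],[-3,0.4,0,0,0,0,-1],[0,0,0,0,0,0,-1],[0,0,0,0,0,0,-1]]';  python3 - <<'E'
from w import *
import pickle
s=snap("w6");pickle.dump(s,open("w6.pkl","wb"));print(s["qpos"].round(2),inv(s["tool_pos"]))
p=wproj(s,P(-84,86,104.5));print(p)
a=cv2.imread("pics/w6.png");x,y=p.astype(int);print(x,y)
x0=max(x-75,0);y0=max(y-60,0);print(x0,y0)
c=a[y0:y0+120,x0:x0+160];b=bot.grab_frame("side")[:,:,::-1];cv2.imwrite("pics/s6.png",b)
cv2.imwrite("pics/c6.png",np.hstack([cv2.resize(c,(480,360),interpolation=0),cv2.resize(b[235:325,230:310],(320,360),interpolation=0)]))
E
```

```text
time: 11.4
tool_pos: [466.8, 59.2, 149.8]
tcp_rot: [0.066, 0.992, -0.006, 0.108]
ft_force: [9.3, 2.6, -7.1]
width: 24.3
grasp_force: 59.5
[ 0.3   0.26 -0.69  2.23  0.51  0.57  0.67] [ -8.62994804 103.91239628 149.80831554]
[168.25867879 293.68334983]
168 293
93 233
```

View pics/c6.png

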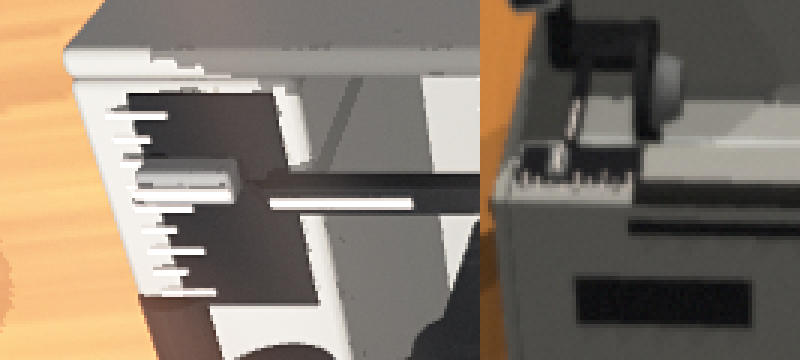

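Zoomed, the clip line is at crop (185,~182) and the pointer line at crop (340,204), so there is still a few mm to go. I'll take numeric profiles.

Run:
```python
from w import *
import pickle
np.set_printoptions(precision=1,suppress=True)
s=pickle.load(open("w6.pkl","rb"));a=cv2.imread("pics/w6.png").mean(2).astype(int)
print(np.arange(284,306));
for c in(145,155,165,190,210,225):print(c,a[284:306,c])
```

```text
[284 285 286 287 288 289 290 291 292 293 294 295 296 297 298 299 300 301
 302 303 304 305]
145 [ 35  52  97  92  93 104 142 189 204 206 197 155 229 255 255 249 186 199
 255 255 243 244]
155 [ 60  70  95  96  98 107 145 190 203 205 203 175 228 255 255 250 186 188
 255 255  44  60]
165 [ 64  66  95  99  99  97 128 191 205 207 196 138 229 255 255 251 189  69
  60  64  61  59]
190 [238 235 225 238 146 143  98  63  64  66  65  68  78  74  78 217 255 255
 193  68  76  79]
210 [117 118 119 117 119 115  92  40  43  47  47  53  67  61  76 222 255 255
 195  54  77 122]
225 [116 116 116 116 117 114  88  29  34  32  32  43  57  54  74 227 255 255
 201  44  70 121]
```

Run:
```python
from w import *
import pickle
np.set_printoptions(precision=1,suppress=True,linewidth=150)
s4=pickle.load(open("w4.pkl","rb"));s=pickle.load(open("w6.pkl","rb"))
a=cv2.imread("pics/w4.png").mean(2).astype(int)
print(np.arange(206,224));
for c in(226,230,234,238):print(c,a[206:224,c])
print(np.arange(244,258))
for c in(255,268):print(c,a[244:258,c])
a6=cv2.imread("pics/w6.png").mean(2).astype(int)
print(a6[280:304,130:176:3])
for n,S,y1,y2 in(("w4",s4,80,90),("w6",s,80,90)):
  for z in(101,103,105,106):print(n,z,[wproj(S,P(-88,y,z))[1].round(1) for y in(80,82,84,86,88,90)],wproj(S,P(-80,86,z)))
g=bot.grab_frame("side").mean(2).astype(int);x,y=proj("side",P(-88,86,105)).astype(int);print(x,y);print(np.arange(x-12,x+13));print(g[y-8:y+10,x-12:x+13])
```

```text
[206 207 208 209 210 211 212 213 214 215 216 217 218 219 220 221 222 223]
226 [ 31  33  33  33  39  65  92 101 101 127 177 139  92  78  30  30  88 167]
230 [ 30  33  34  31  39  67  92 102  99 128 178 139  93  80  32  31  64 108]
234 [ 33  31  33  31  39  65  93 101 103 137 174 138  92  79  30  36  35  35]
238 [ 31  32  32  33  39  67  95 104 105 137 175 132  96  79  30  35  35  36]
[244 245 246 247 248 249 250 251 252 253 254 255 256 257]
255 [113  86  35  42  42 148 255 241  39 114 215 209 209 213]
268 [113 107  21  36  45 153 255 241  32  58  89  86  88  87]
[[239 255 255 255 255  56  58  59  59  61  65  67  68  70  73  76]
 [240 239 240 183  42  55  56  59  59  61  64  67  69  73  75  76]
 [240 241 243 254  52  57  57  59  61  61  63  67  70  71  73  75]
 [241 243 238 248  55  54  58  58  59  61  62  66  69  71  75  74]
 [241 245 136 140  50  35  52  58  60  62  62  62  64  72  73  75]
 [240 241 110 112  51  52  52  70  68  70  72  66  67  81  73  76]
 [240 232 198 208  92  97  96  94  96  96  94  96  98  99  67  76]
 [240 255 255 255  90  92  96  96  93  95  95  96  97  96  70  
[... 3429 characters left out ...]
  32  33  32  33  55 105 145 180 119  90  46  30  32  32  31  30  32  32  32  37]
 [137  95  68  52  70  40  33  30  35  62 107 117 142 118  74  40  41  54  34  31  32  30  33  47  65]
 [137  98  59  79 129  62  41  54  37  53  84  80  90  86  56  40  75 123  54  36  44  33  45  76  96]
 [134 109  60  86 140  67  77 125  60  44  65  60  61  60  51  40  81 132  61  60  94  47  50  85  89]
 [133 142  93 104 154  95  98 141  84  80 104  79  67  81  83  65  94 142  79  85 125  72  76 113  85]
 [124 156 134 115 144 140 146 168 139 135 135 136 139 157 150 136 147 154 136 139 151 136 144 166 131]
 [117 157 157 145 150 161 164 173 164 159 154 161 164 173 166 157 136 136 158 160 158 161 163 163 155]]
```

Run:
```python
from w import *
np.set_printoptions(precision=2,suppress=True)
for uv in((252.7,265),(252.6,266),(252.2,267),(252.0,268)):print("ptr",inv(onz("side",uv,103.8)))
for uv in((248.95,272),(248.9,273),(248.9,274),(248.85,275),(248.75,276)):print("clip",inv(onz("side",uv,106)))
```

```text
ptr [-64.63  83.65 103.8 ]
ptr [-67.25  83.51 103.8 ]
ptr [-69.87  83.85 103.8 ]
ptr [-72.47  83.87 103.8 ]
clip [-85.65  86.99 106.  ]
clip [-88.17  86.77 106.  ]
clip [-90.67  86.46 106.  ]
clip [-93.17  86.24 106.  ]
clip [-95.66  86.1  106.  ]
```

The side view puts the pointer at y≈83.8 and the clip line at ≈86.5. The wrist view suggests 3–3.5 mm to go. I'll move 3 mm and re-measure.

```bash
python3 -m crank '[[-1.5,0.2,0,0,0,0,-1],[-1.5,0.2,0,0,0,0,-1],[0,0,0,0,0,0,-1],[0,0,0,0,0,0,-1],[0,0,0,0,0,0,-1]]';  python3 - <<'E'
from w import *
import pickle
s=snap("w7");pickle.dump(s,open("w7.pkl","wb"));print(inv(s["tool_pos"]))
g=np.mean([bot.grab_frame("side").mean(2) for _ in range(4)],0);G=g.astype(int)
print(np.arange(240,260))
for r in range(260,287):print(r,G[r,240:260])
a=cv2.imread("pics/w7.png");print(wproj(s,P(-85,86,105)))
A=a.mean(2).astype(int);x,y=wproj(s,P(-85,86,105)).astype(int)
print(x-40,x+60);print(np.arange(y-14,y+16))
for c in range(x-35,x+65,8):print(c,A[y-14:y+16,c])
c=a[y-35:y+35,x-50:x+60];b=G[240:300,225:285].astype(np.uint8)
cv2.imwrite("pics/c7.png",np.hstack([cv2.resize(c,(440,280),interpolation=0),cv2.cvtColor(cv2.resize(b,(280,280),interpolation=0),8)]))
E
```

```text
time: 12.18
tool_pos: [464.0, 59.6, 149.8]
tcp_rot: [0.066, 0.992, -0.005, 0.108]
ft_force: [10.4, 1.3, -6.5]
width: 24.0
grasp_force: 59.4
[ -8.59483313 106.82314285 149.83328509]
[240 241 242 243 244 245 246 247 248 249 250 251 252 253 254 255 256 257
 258 259]
260 [ 70  64  60  59  58  59  58  58  59  58  56  99 161  71  76 132 138 137
 138 137]
261 [ 79  65  59  59  58  58  58  58  59  57  59 113 169  76  80 134 139 139
 139 139]
262 [ 83  66  59  59  58  59  59  59  58  58  72 126 139  68  90 135 140 139
 139 139]
263 [ 83  67  60  58  58  59  59  58  58  59  91 153 110  65 105 135 139 139
 139 139]
264 [ 80  65  59  58  58  60  58  58  58  60 112 186 100  66 116 137 140 139
 139 140]
265 [ 78  61  59  58  59  58  58  59  57  64 119 183  87  70 127 138 139 139
 139 140]
266 [ 76  60  59  58  58  58  58  59  57  63 117 163  73  77 133 140 140 139
 139 139]
267 [ 72  60  59  58  58  59  59  59  58  71 124 139  68  90 136 141 140 140
 140 140]
268 [ 68  59  58  58  59  58  58  58  57  76 127 101  67 116 150 150 149 149
 149 149]
269 [ 74  63  63  63  64  63  64  64  56  57  90  58 
[... 2571 characters left out ...]
 83 215 255 255
 182  66  75  76  75  75  76  76  75  75  76  75]
196 [172 182 192 174 107 110  93  59  61  63  62  66  75  71  84 216 255 255
 190  58 135 245 237 236 235 235 236 236 233 213]
204 [116 118 118 118 119 115  94  49  51  50  53  59  71  65  79 220 255 255
 194  58  82 121 119 118 119 119 119 120 118 119]
212 [116 117 117 118 118 114  91  35  41  41  42  52  66  60  75 221 255 255
 194  51  77 121 118 118 118 117 118 117 116 117]
220 [115 117 116 116 116 115  89  31  36  37  35  46  59  56  73 223 255 255
 196  46  71 120 118 115 117 116 116 118 117 117]
228 [116 114 114 115 116 114  88  28  30  34  32  45  57  53  73 226 255 255
 200  44  71 119 115 114 115 114 116 115 116 115]
```

View pics/c7.png

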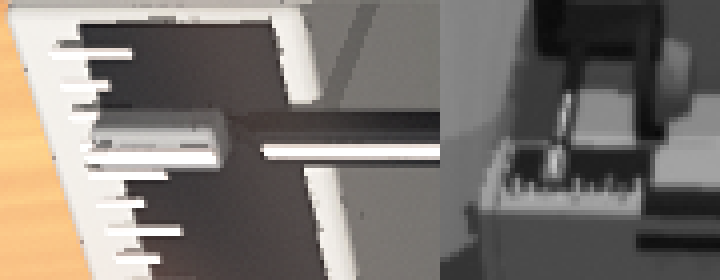

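The wrist view shows the pointer line at rows 299–302 and the clip line at rows 300–303, nearly aligned. The side view shows them nearly collinear, so I'll quantify the residual.

Run:
```python
from w import *
import pickle
np.set_printoptions(precision=2,suppress=True)
s=pickle.load(open("w7.pkl","rb"))
pts=[onz("side",(u,r),103.8) for r,u in((260,251.75),(261,251.7),(263,251.0),(264,250.85),(265,250.75),(266,250.65),(267,250.5),(268,250.25))]
cl=[onz("side",(u,r),106) for r,u in((272,249.1),(273,248.8),(274,248.8),(275,248.6),(276,248.5))]
print("ptr",np.mean([inv(p) for p in pts],0),[inv(p)[1].round(1) for p in pts]);print("clip",np.mean([inv(p) for p in cl],0))
# wrist+side: height of each line from intersecting wrist ray with side-estimated y
for nm,uv in(("clip",(157,302.0)),("ptr",(195,300.6))):
    for z in(103.5,104.5,105.5,106.5):print(nm,z,inv(wz(s,uv,z)))
w6=pickle.load(open("w6.pkl","rb"))
w4=pickle.load(open("w4.pkl","rb"))
# two wrist views (w4,w7) of the fixed clip line: solve (y,z) 
def plane(S,a,b):
    o,d=wray(S,a);_,e=wray(S,b);n=np.cross(d,e);n/=np.linalg.norm(n);return n,n@o
def yz(S,a):
    o,d=wray(S,a);o=inv(o);d=np.array([d@ux,d@uy,d[2]]);n=np.array([d[2],-d[1]]);return n,n@o[1:]
A=[yz(w4,(231,215.9)),yz(w7:=s,(157,302.0)),yz(w6,(157,297.8))]
print("clip y,z",np.linalg.lstsq(np.array([a[0]/np.linalg.norm(a[0]) for a in A]),np.array([a[1]/np.linalg.norm(a[0]) for a in A]),rcond=None)[0])
```

```text
ptr [-62.7  86.7 103.8] [np.float64(86.7), np.float64(86.5), np.float64(87.0), np.float64(86.9), np.float64(86.8), np.float64(86.6), np.float64(86.5), np.float64(86.6)]
clip [-90.67  86.68 106.  ]
clip 103.5 [-91.4   82.62 103.5 ]
clip 104.5 [-90.85  83.48 104.5 ]
clip 105.5 [-90.3   84.34 105.5 ]
clip 106.5 [-89.75  85.2  106.5 ]
ptr 103.5 [-71.66  83.42 103.5 ]
ptr 104.5 [-71.24  84.27 104.5 ]
ptr 105.5 [-70.82  85.12 105.5 ]
ptr 106.5 [-70.4   85.98 106.5 ]
clip y,z [ 85.1  106.47]
```

Side residual is about 0 and wrist residual about 1 mm, so I'll nudge 0.5 mm and take a final look.

```bash
python3 -m crank '[[-0.5,0.1,0,0,0,0,-1],[0,0,0,0,0,0,-1],[0,0,0,0,0,0,-1],[0,0,0,0,0,0,-1]]';  python3 - <<'E'
from w import *
print(inv(bot.state()["tool_pos"]))
cv2.imwrite("pics/s8.png",bot.grab_frame("side")[:,:,::-1])
E
```

```text
time: 12.92
tool_pos: [463.5, 59.7, 149.8]
tcp_rot: [0.066, 0.992, -0.005, 0.108]
ft_force: [10.1, 1.9, -6.8]
width: 24.3
grasp_force: 59.4
[ -8.58039185 107.24653875 149.83799869]
```

View pics/s8.png

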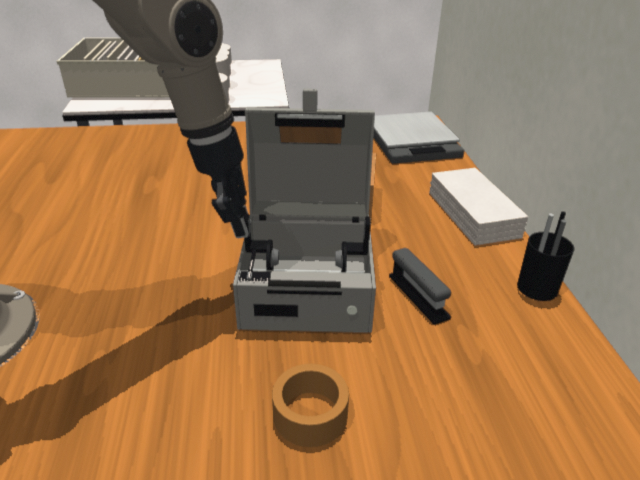

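The cover is back against its stop, both holders are spread, the gripper holds the near tab at about (243,235) from outside, and the tape roll and stapler have not moved. I'm handing in.

```bash
python3 -c "
from workcell import bot
print(bot.sign_off())"
```

```text
the job is handed in; nothing more can be done
None
```

I handed the job in with the cover open against its stop and the arm still holding the near holder by its tab from outside, clear of the roll space; the pointer is at the index line to within about 1 mm by my measurements, and the tape roll, stapler and carton were left alone.

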